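Slide the assembly carriage home and lock it

TASK

Slide the carriage to the far end of its sticky track by pushing the front faces of its two white end blocks in turn, a little at each end, because pushing one end too far racks it and it jams; keep every push below 25 N and do not touch the nest and black housing between the blocks. When it is square at both rear stops, bed it with a firm push of about 12 N on an end block, held for a moment, then press the drop pin's knob fully down so the pin locks the carriage, and let go. Leave the loose tools and parts around it where they are.

Things in the scene. Friction and masses are not known exactly. Their poses are not given: they have to be found in the camera images.
- track: Fixed slide fixture: grey painted base plate 270 x 470 x 10 mm with two dark side rails, 406 mm apart inside and 32 mm high, whose lips hold the carriage's ends down. Origin: centre of its underside, on the table. x axis: the sliding direction, away from the robot, turned by up to 0.2 rad; y: to the left. The carriage slides on the plate's top, z = 10 mm. 40 mm in front of the carriage is clear.
- stops: The two black rubber rear stops, 50 mm wide, at y = +140 and -140 mm, faces at x = +90 mm in the track's frame, 36 mm high. Origin and axes are those of the track. They do not give visibly.
- carriage: Loose aluminium plate 90 (x) by 400 (y) by 8 mm, about 0.8 kg in all, with 3 mm play to each rail. Origin: centre of its underside, x the sliding direction. Home at x = 45 mm in the track's frame; starts 45 to 90 mm short, up to 0.03 rad askew. Sliding takes 3 to 10 N; with one end about 18 mm ahead of the other it wedges and jams; a push on the lagging end frees it.
- push_left (a point): Centre of the flat front face of the left (+y) white nylon end block on the carriage, 35 mm above the table, axes as the carriage's. Block 90 mm wide (too broad to grip), 88 mm deep, top 60 mm above the table. The two blocks' centres are 280 mm apart; the plate's front edge is level with their faces. Home at x = 0 in the track's frame.
- push_right (a point): The same point on the front face of the right (-y) end block. Home at x = 0 in the track's frame.
- rear_left (a point): Point on the carriage plate's rear edge in line with the left block, 14 mm above the table, 90 mm behind push_left; home (touching the left stop) at x = 90 mm in the track's frame.
- rear_right (a point): The same point at the right end; home (touching the right stop) at x = 90 mm in the track's frame.
- nest: White nylon nest, 44 x 150 mm, holding a black housing, top 56 mm above the table, fixed on the middle of the carriage between the end blocks. Origin: middle of the carriage plate's top; the nest reaches from there 44 mm towards the front edge (-x). Not to be touched.
- pin_top (a point): Centre of the flat top of the drop pin's steel knob (34 mm across, 14 mm thick), 72 mm above the table when up; on an aluminium bridge over the middle rear of the track (x = 54 to 132 mm, 44 mm wide, top 45 mm above the table). The 10 mm pin enters a slot in the carriage plate only if the carriage is home within about 2 mm; else it stops on the plate after 4 mm.
- pin (a joint): Downward travel of the drop pin in m: 0 up, 0.012 fully down with the knob close on the bridge. Stiff: takes 4 to 6 N to move and stays where it is left.

How it is judged:
By the outcome, as a careful person would: the job done as asked, in the order asked, and still so for the second after the job is handed in, with the robot touching nothing.
It also fails if it takes over 70 s, if anything falls off the work surface, if the arm or the gripper's body presses on something with over 40 N, if the wrist force passes 120 N, or if a joint passes its speed limit or range.

ROBOT

A 6-joint arm with a two-finger parallel gripper is mounted at the origin on the work surface. World frame = base frame: x ahead of the robot, y to its left, z up, the work surface at z = 0. Lengths are in mm, angles in rad, forces in N, time in s.
With the tool pointing down it reaches from about 325 to 775 mm from the base axis. Payload 9.3 kg.
Tool frame: the origin (TCP) lies midway between the tips of the shut fingers; the grasp point (between the pads) lies 19 mm behind it; z points along the fingers, y is the line along which they close (so a half turn about z gives the same grasp; the last joint's range is limited). The gripper opens to 85 mm and grips with 20 to 120 N. Pads are 22 mm wide; open, the fingers measure 114 mm over their backs; the gripper's body (76 mm by 85 mm) begins 54 mm behind the grasp point. The pads swing forward as they close: fully open they stand 13 mm farther back than shut.
Start: joints at [-1.451, 0.259, 0.021, 1.334, 0, 1.418], TCP at [148.179, -529.66, 231.279] pointing down, gripper open.
Joint ranges: [-3.04, 3.04], [-0.91, 1.82], [-1.04, 1.36], [-1.92, 1.95], [-1.52, 1.45], [-3.14, 3.14]. Speed limits (rad/s): [2.22, 2.22, 2.79, 3.14, 3.14, 3.14].

INTERFACE

Orientations are given as a unit quaternion [x, y, z, w].
In Python, from station import robot, grab_frame gives the robot as it stands.
- The arm moves only by the tool jog_arm, never from a script. Its argument "series" is a list of rows, each a list of 7 numbers: the opening, from -1 (shut) to 1 (fully open), then the shift along the tool's x, y, z in mm, then the turn, a rotation vector about the tool's x, y, z in degrees. A call has exactly 8 rows; each row shifts and turns the commanded pose from where the row before left it, along the tool's axes as they then stand; what a row does not reach is not made up. A row lasts 1/10 s, in which the tool goes at most 50 mm and 8.59 degrees, less where a joint would pass 70% of its speed; a pose out of reach is approached as far as the arm can. A call is refused whole if a number of a shift passes 50 or a number of a turn 8.59, either way. A call with a gripper value outside its range is refused whole. The fingers move at their own pace and stop on an object; "newtons" is the grip in N (left out, the last holds). Time passes only in rows, so rows that do not move let the fingers close, or fill a call up. It gives the time, the measured TCP pose, the force, the opening and the grip force at its end, in the units of the state.
- robot.get_state(): the state, without advancing time (a new reading comes with each control period).
- grab_frame(name): name is "scene" or "top"; returns a dict with "pixels" (384x512x3 uint8, red, green, blue), "camera_matrix" (3x3 intrinsics, pixels), "R" (3x3) and "t" (3): a world point X has camera coordinates R X + t. Camera axes: x right, y down, z forward; pixel columns grow to the right and rows downward; lengths in mm; the calibration is good to about 2 mm. A picture is of the moment at which its call begins. There is no depth.
- robot.job_done(): hands the job in; it is judged then, once.
The state is a dict: "t": time; "joints": joint angles; "qd": joint speeds; "joint_efforts": joint torques, N m; "tcp_pos": TCP position; "tool_rot": TCP orientation; "force": force on the tool from outside, world axes, zero at the start; "ft_torque": the same for the moment, N m; "width": finger opening in mm; "grasp_force": force on a finger pad.
Only numpy, scipy, OpenCV 4.12 (cv2) and the standard library are available. Lean on these libraries where they do the work, as an engineer would, in place of code of your own. Each camera call takes 0.05 s, during which the arm holds its last target. There are 200 camera calls.

## Working session

There is one attempt and no reset: what is moved stays moved. The work goes in short steps, Python scripts to look and compute and a tool call to move; the robot and the scene stay as the last step left them, time stands still between calls to the robot, and variables do not carry over. Pictures are saved under pics/ and viewed, at most 10 in all, crops included, and the job is handed in when it is done.

Besides the shell and the picture viewer there is one more tool, called after ">>>" as name(argument=value, ...), one argument or row to a line, values as JSON. jog_arm: Moves the arm, as the interface text tells. Its arguments: {"type":"object","properties":{"series":{"type":"array"},"newtons":{"type":"number"}},"required":["series"]}

```bash
mkdir -p pics; ls; python3 - <<'E'
from station import robot, grab_frame
import cv2,numpy as np
np.set_printoptions(precision=3,suppress=True)
for n in("scene","top"):
    f=grab_frame(n); cv2.imwrite(f"pics/{n}0.png",cv2.resize(f["pixels"][:,:,::-1],(768,576)))
    print(n,f["camera_matrix"].tolist(),(-f["R"].T@f["t"]))
print(robot.get_state())
E
```

```text
pics
scene [[420.9298122630814, 0.0, 256.38091607133657], [0.0, 420.9298122630814, 187.1208602338314], [0.0, 0.0, 1.0]] [917.261 243.666 570.925]
top [[491.34393340336004, 0.0, 252.693440901667], [0.0, 491.34393340336004, 197.7724486145398], [0.0, 0.0, 1.0]] [412.968  15.472 904.983]
{'t': 0.1, 'joints': array([-1.451,  0.259,  0.021,  1.334,  0.   ,  1.418]), 'qd': array([ 0.   , -0.001,  0.003,  0.   , -0.   ,  0.   ]), 'joint_efforts': array([  0.005, -55.669,  34.507,   0.012,  -0.   ,  -0.   ]), 'tcp_pos': array([ 148.153, -529.416,  230.721]), 'tool_rot': array([ 0.991,  0.136,  0.   , -0.001]), 'force': array([ 0.28 ,  0.317, -0.034]), 'ft_torque': array([-0.022, -0.017,  0.001]), 'grasp_force': 0.0, 'width': 85.13375643620897}
```

View pics/top0.png

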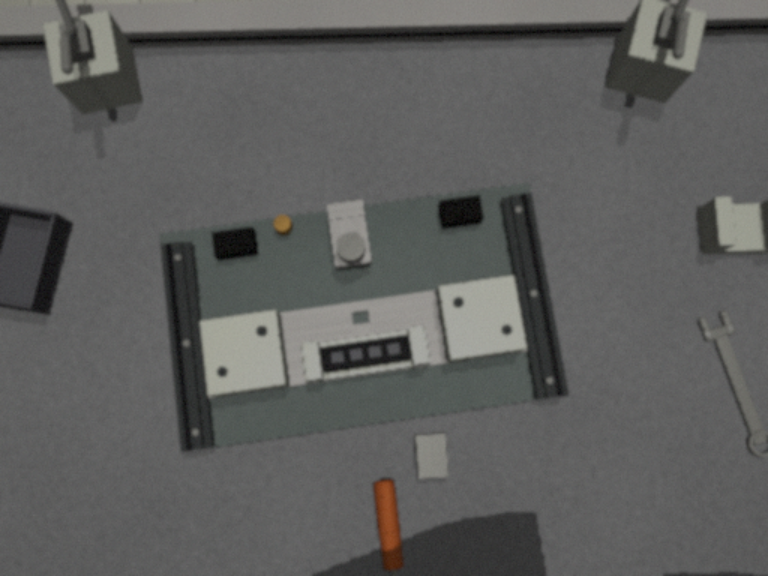

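View pics/scene0.png

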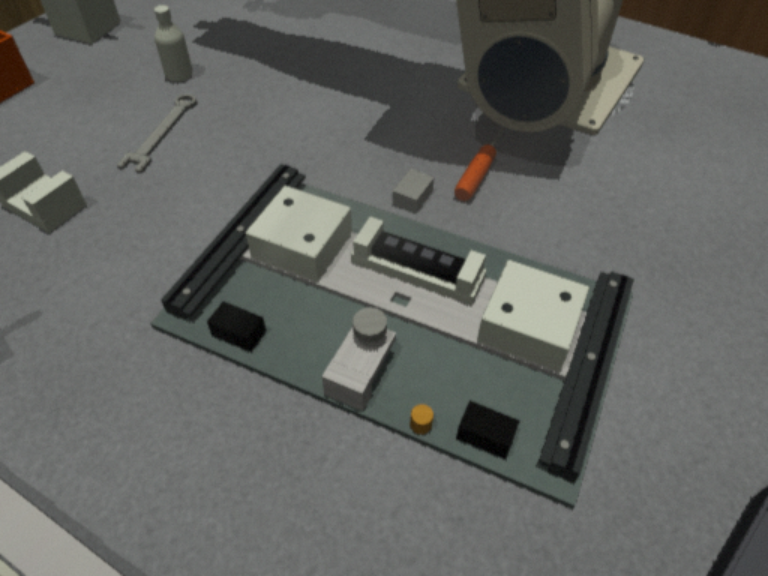

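The top view shows (768-px scale) blocks at (243,353) and (482,318), stops at (235,243) and (460,212), and the knob at (350,247). An orange plug sits at (283,224), behind the stop line. The scene view agrees. Next I'll measure these.

```bash
cat > h.py <<'E'
from station import robot, grab_frame
import cv2,numpy as np
np.set_printoptions(precision=2,suppress=True)
def ray(f,uv,z):
    d=f["R"].T@np.linalg.solve(f["camera_matrix"],[uv[0],uv[1],1.]); c=-f["R"].T@f["t"]
    return (c+d*(z-c[2])/d[2])[:2]
def blobs(m,lo,hi):
    cs,_=cv2.findContours(m.astype(np.uint8)*255,cv2.RETR_EXTERNAL,cv2.CHAIN_APPROX_NONE)
    return [c for c in cs if lo<cv2.contourArea(c)<hi]
def show():
    s=robot.get_state(); print({k:s[k] for k in("t","tcp_pos","tool_rot","force","width")})
E
python3 - <<'E'
from h import *
f=grab_frame("top"); p=f["pixels"].astype(int)
print("block px",p[235,150],p[210,310],"plate",p[210,200],"stop",p[162,157],"knob",p[164,233],"front below block",p[262,163:165],p[257:266,165].tolist())
g=p.mean(2); 
m=(g>185); m[:, :100]=0; m[:,400:]=0
for nm,m,lo,hi,z in(("white",g>175,1500,6000,60),("black",g<30,200,1500,36)):
    for c in blobs(m,lo,hi):
        b=cv2.boxPoints(cv2.minAreaRect(c)); print(nm,cv2.contourArea(c),b.tolist()); print(np.array([ray(f,q,z) for q in b]).tolist(), 'z10',np.array([ray(f,q,10) for q in b]).tolist())
print("knob",ray(f,(350/1.5,247/1.5),72))
for uv in((160,235),(530,186),(565,397),(205,449)): print("corner",ray(f,np.array(uv)/1.5,10))
for uv in((178,257),(195,432),(519,210),(549,380)): print("screw",ray(f,np.array(uv)/1.5,42))
E
```

```text
block px [165 169 156] [168 166 161] plate [145 144 140] stop [22 24 19] knob [122 121 114] front below block [[71 72 71]
 [66 70 65]] [[166, 167, 158], [156, 156, 150], [136, 140, 129], [100, 99, 95], [73, 74, 70], [68, 70, 69], [68, 74, 72], [71, 74, 71], [71, 75, 74]]
black 213.0 [[110.30113220214844, 163.16180419921875], [114.12361145019531, 162.79776000976562], [127.00001525878906, 298.0], [123.17753601074219, 298.3640441894531]]
[[627.574946551268, 267.0074178688074], [628.0821642274685, 260.0956010611141], [386.9055498060944, 232.67729479683416], [386.45246706861036, 239.2868798932831]] z10 [[633.9959853244029, 274.5333545928412], [634.5183789637254, 267.4147360865858], [386.1257553650998, 239.1760735448018], [385.65911638295415, 245.98341756090483]]
black 433.0 [[141.3199920654297, 155.23997497558594], [168.61997985839844, 151.33998107910156], [171.11997985839844, 168.83998107910156], [143.8199920654297, 172.73997497558594]]
[[640.9766286143517, 210.97725842361675], [647.0639017668469, 161.38413406793308], [614.3123158939968, 156.76074491971687], [608.3079931279333, 206.06434
[... 1203 characters left out ...]
85.96226501464844, 25.435407638549805], [413.9642639160156, 17.518098831176758], [414.054931640625, 21.2745304107666], [86.05294799804688, 29.19183921813965]]
[[897.8057432035919, 319.3533633778555], [898.9948490035129, -306.3019419839661], [891.2641919080072, -305.8641437866657], [890.1075144001638, 318.9453665685866]] z10 [[912.3120928734631, 328.44549184934135], [913.5367767429475, -315.92943289232187], [905.5748182309211, -315.47853576411103], [904.3835329086685, 328.0252877672942]]
knob [610.74  42.86]
corner [646.65 281.61]
corner [ 698.84 -183.84]
corner [ 433.91 -210.49]
corner [383.36 221.9 ]
screw [610.66 249.92]
screw [403.9  226.29]
screw [ 658.75 -161.61]
screw [ 453.24 -185.07]
```

```bash
cat >> h.py <<'E'
O=np.array([544.,35.]); Y=.115; c,s=np.cos(Y),np.sin(Y)
def tw(x,y): return O+[c*x-s*y,s*x+c*y]
def wt(p): d=np.array(p)-O; return np.array([c*d[0]+s*d[1],-s*d[0]+c*d[1]])
def edges(f,ys=(-170,-155,-125,-110,110,125,155,170)):
    """track x of rear top edge of blocks (z=60) and front top edge, by profile along track x"""
    g=cv2.GaussianBlur(f["pixels"].mean(2).astype(np.float32),(3,3),0)
    out=[]
    for y in ys:
        xs=np.arange(-130,130,.5)
        P=np.array([np.r_[tw(x,y),60] for x in xs])@f["R"].T+f["t"]; q=P@f["camera_matrix"].T; q=(q[:,:2]/q[:,2:]).astype(np.float32)
        v=cv2.remap(g,q[:,:1].copy(),q[:,1:].copy(),cv2.INTER_LINEAR)[:,0]
        m=v>115; r=np.diff(np.r_[0,m.astype(int),0]); a=np.flatnonzero(r==1);b=np.flatnonzero(r==-1)
        k=np.argmax(b-a); out.append((y,xs[a[k]],xs[b[k]-1],))
    return np.array(out)
E
python3 - <<'E'
from h import *
print(edges(grab_frame("top")))
E
```

```text
[[-170.   -48.    11.5]
 [-155.   -76.    11.5]
 [-125.   -76.    10.5]
 [-110.   -76.   -15.5]
 [ 110.   -77.5  -17. ]
 [ 125.   -78.     9. ]
 [ 155.   -77.5    9. ]
 [ 170.   -51.     9. ]]
```

Both faces are about 76.5 mm (right) and 78.5 mm (left) short of home, nearly square. Next I move to in front of the right block with the fingers shut.

>>> jog_arm(
  series=[
    [-1, 0, 0, 0, 0, 0, 4.5],
    [-1, 0, 0, 0, 0, 0, 4.5],
    [-1, 30, -34, 0, 0, 0, 0],
    [-1, 30, -34, 0, 0, 0, 0],
    [-1, 30, -34, 0, 0, 0, 0],
    [-1, 30, -34, 0, 0, 0, 0],
    [-1, 30, -34, 0, 0, 0, 0],
    [-1, 30, -34, 0, 0, 0, 0],
  ],
  newtons=30,
)

```text
t: 1.0
tcp_pos: [304.0, -304.6, 231.3]
tool_rot: [0.998, 0.058, 0.0, 0.0]
force: [1.2, 0.2, 0.1]
width: -0.1
grasp_force: 0.0
```

>>> jog_arm(
  series=[
    [-1, 30, -34, 0, 0, 0, 0],
    [-1, 30, -34, 0, 0, 0, 0],
    [-1, 30, -34, 0, 0, 0, 0],
    [-1, 30, -34, 30, 0, 0, 0],
    [-1, 20, -30, 30, 0, 0, 0],
    [-1, 0, 0, 40, 0, 0, 0],
    [-1, 0, 0, 30, 0, 0, 0],
    [-1, 0, 0, 0, 0, 0, 0],
  ],
)

```text
t: 1.8
tcp_pos: [419.2, -126.7, 100.7]
tool_rot: [0.998, 0.058, -0.003, -0.002]
force: [-0.9, 0.1, 1.0]
width: 0.2
grasp_force: 0.0
```

```bash
python3 - <<'E'
from h import *
show(); s=robot.get_state(); print(wt(s["tcp_pos"][:2]), 2*np.arctan2(s["tool_rot"][1],s["tool_rot"][0]))
E
```

```text
{'t': 1.8, 'tcp_pos': array([ 419.24, -126.66,  100.66]), 'tool_rot': array([ 1.  ,  0.06, -0.  , -0.  ]), 'force': array([-0.86,  0.11,  0.97]), 'width': 0.20589075627422795}
[-142.49 -146.28] 0.1167240475570353
```

>>> jog_arm(
  series=[
    [-1, 0, -6, 25, 0, 0, 0],
    [-1, 0, 0, 25, 0, 0, 0],
    [-1, 0, 0, 20, 0, 0, 0],
    [-1, 4, 0, 4, 0, 0, 0],
    [-1, 15, 0, 0, 0, 0, 0],
    [-1, 15, 0, 0, 0, 0, 0],
    [-1, 8, 0, 0, 0, 0, 0],
    [-1, 0, 0, 0, 0, 0, 0],
  ],
)

```text
t: 2.6
tcp_pos: [463.8, -117.8, 30.8]
tool_rot: [0.998, 0.058, 0.001, 0.0]
force: [-0.5, 1.0, -0.4]
width: -0.3
grasp_force: 0.0
```

>>> jog_arm(
  series=[
    [-1, 3, 0, 0, 0, 0, 0],
    [-1, 3, 0, 0, 0, 0, 0],
    [-1, 3, 0, 0, 0, 0, 0],
    [-1, 3, 0, 0, 0, 0, 0],
    [-1, 3, 0, 0, 0, 0, 0],
    [-1, 3, 0, 0, 0, 0, 0],
    [-1, 1, 0, 0, 0, 0, 0],
    [-1, 0, 0, 0, 0, 0, 0],
  ],
)

```text
t: 3.4
tcp_pos: [480.8, -115.3, 29.7]
tool_rot: [0.998, 0.058, -0.0, 0.0]
force: [-3.6, -3.2, 2.8]
width: -0.3
grasp_force: 2.2
```

```bash
cat >> h.py <<'E'
def look():
    s=robot.get_state(); f=grab_frame("top"); e=edges(f)
    print("t",s["t"],"tcp",wt(s["tcp_pos"][:2]),s["tcp_pos"][2],"F",s["force"]); print(e.T)
    return f
E
python3 -c "
from h import *
look()"
```

```text
t 3.4 tcp [ -80.02 -142.06] 29.654433983237805 F [-3.63 -3.17  2.78]
[[-170.  -155.  -125.  -110.   110.   125.   155.   170. ]
 [ -60.   -16.5    3.    -1.   -77.   -77.5  -78.5  -51. ]
 [ -49.    18.5   17.5   17.    10.5   10.     9.     8. ]]
```

>>> jog_arm(
  series=[
    [-1, -25, 0, 0, 0, 0, 0],
    [-1, 0, -46, 0, 0, 0, 0],
    [-1, 0, -47, 0, 0, 0, 0],
    [-1, 0, -47, 0, 0, 0, 0],
    [-1, 0, -47, 0, 0, 0, 0],
    [-1, 0, -47, 0, 0, 0, 0],
    [-1, 0, -46, 0, 0, 0, 0],
    [-1, 7, 0, 0, 0, 0, 0],
  ],
)

```text
t: 4.25
tcp_pos: [431.9, 149.4, 29.8]
tool_rot: [0.997, 0.071, -0.0, -0.007]
force: [0.8, -0.2, 0.6]
width: -0.2
grasp_force: 0.0
```

>>> jog_arm(
  series=[
    [-1, 5, 0, 0, 0, 0, 0],
    [-1, 4, 0, 0, 0, 0, 0],
    [-1, 4, 0, 0, 0, 0, 0],
    [-1, 3, 0, 0, 0, 0, 0],
    [-1, 3, 0, 0, 0, 0, 0],
    [-1, 3, 0, 0, 0, 0, 0],
    [-1, 2, 0, 0, 0, 0, 0],
    [-1, 0, 0, 0, 0, 0, 0],
  ],
)

```text
t: 5.05
tcp_pos: [456.6, 148.3, 29.4]
tool_rot: [0.998, 0.066, -0.001, -0.006]
force: [-2.0, 0.2, 0.6]
width: 0.2
grasp_force: 1.5
```

```bash
python3 -c "
from h import *
look()"
```

```text
Traceback (most recent call last):
  File "h.py", line 27, in look
    s=robot.get_state(); f=grab_frame("top"); e=edges(f)
                                                ~~~~~^^^
  File "h.py", line 24, in edges
    k=np.argmax(b-a); out.append((y,xs[a[k]],xs[b[k]-1],))
ValueError: attempt to get argmax of an empty sequence
```

```bash
sed -i 's/        k=np.argmax(b-a)/        if not len(a): out.append((y,np.nan,np.nan)); continue\n        k=np.argmax(b-a)/' h.py; python3 -c "
from h import *
look()"
```

```text
t 5.1 tcp [-73.79 122.63] 29.433519798622218 F [-1.66 -1.34  0.5 ]
[[-170.  -155.  -125.  -110.   110.   125.   155.   170. ]
 [ -39.5  -68.   -67.5  -67.5    8.     nan  -41.     4. ]
 [  19.5   19.5   20.    20.5   24.5    nan   39.5   43. ]]
```

>>> jog_arm(
  series=[
    [-1, -25, 0, 0, 0, 0, 0.5],
    [-1, 0, 37, 0, -0.3, 0, 0.5],
    [-1, 0, 37, 0, -0.4, 0, 0],
    [-1, 0, 37, 0, 0, 0, 0],
    [-1, 0, 37, 0, 0, 0, 0],
    [-1, 0, 37, 0, 0, 0, 0],
    [-1, 0, 37, 0, 0, 0, 0],
    [-1, 0, 37, 0, 0, 0, 0],
  ],
)

```text
t: 5.95
tcp_pos: [464.1, -115.6, 29.0]
tool_rot: [0.998, 0.059, 0.001, -0.0]
force: [0.2, 0.2, 0.1]
width: -0.1
grasp_force: 0.0
```

>>> jog_arm(
  series=[
    [-1, 9, 0, 0, 0, 0, 0],
    [-1, 6, 0, 0, 0, 0, 0],
    [-1, 4, 0, 0, 0, 0, 0],
    [-1, 4, 0, 0, 0, 0, 0],
    [-1, 4, 0, 0, 0, 0, 0],
    [-1, 4, 0, 0, 0, 0, 0],
    [-1, 3, 0, 0, 0, 0, 0],
    [-1, 0, 0, 0, 0, 0, 0],
  ],
)

```text
t: 6.75
tcp_pos: [497.8, -108.9, 28.6]
tool_rot: [0.998, 0.06, 0.0, -0.001]
force: [0.2, 0.5, -0.1]
width: -0.1
grasp_force: 0.0
```

```bash
python3 -c "
from h import *
look(); show()"
```

```text
t 6.75 tcp [ -62.39 -137.66] 28.63176497776274 F [ 0.16  0.53 -0.11]
[[-170.  -155.  -125.  -110.   110.   125.   155.   170. ]
 [ -25.    20.    17.    18.   -60.5  -61.   -61.5  -34.5]
 [  -2.    36.5   35.5   35.    26.5   25.5   25.    24. ]]
{'t': 6.8, 'tcp_pos': array([ 497.8 , -109.01,   28.7 ]), 'tool_rot': array([ 1.  ,  0.06,  0.  , -0.  ]), 'force': array([ 0.69, -0.47,  0.53]), 'width': -0.21823919234521044}
```

>>> jog_arm(
  series=[
    [-1, -30, 0, 0, 0, 0, 0],
    [-1, 0, -40, 0, 0, 0, 0],
    [-1, 0, -40, 0, 0, 0, 0],
    [-1, 0, -40, 0, 0, 0, 0],
    [-1, 0, -40, 0, 0, 0, 0],
    [-1, 0, -40, 0, 0, 0, 0],
    [-1, 0, -40, 0, 0, 0, 0],
    [-1, 0, -40, 0, 0, 0, 0],
  ],
)

```text
t: 7.6
tcp_pos: [435.8, 152.2, 29.3]
tool_rot: [0.997, 0.072, -0.0, -0.007]
force: [0.6, -0.3, 0.3]
width: -0.0
grasp_force: 0.0
```

>>> jog_arm(
  series=[
    [-1, 10, 0, 0, 0, 0, 0],
    [-1, 6, 0, 0, 0, 0, 0],
    [-1, 4, 0, 0, 0, 0, 0],
    [-1, 4, 0, 0, 0, 0, 0],
    [-1, 4, 0, 0, 0, 0, 0],
    [-1, 4, 0, 0, 0, 0, 0],
    [-1, 4, 0, 0, 0, 0, 0],
    [-1, 0, 0, 0, 0, 0, 0],
  ],
)

```text
t: 8.4
tcp_pos: [471.8, 153.8, 28.8]
tool_rot: [0.998, 0.069, -0.001, -0.007]
force: [-2.0, 0.1, 0.3]
width: 0.2
grasp_force: 0.8
```

```bash
python3 -c "
from h import *
look(); show()"
```

```text
t 8.4 tcp [-58.09 126.33] 28.76270995116271 F [-1.96  0.09  0.35]
[[-170.  -155.  -125.  -110.   110.   125.   155.   170. ]
 [ -22.5  -50.5  -50.5  -50.    21.5    nan   46.   -64. ]
 [  37.    37.    37.    37.    40.     nan   74.5   11. ]]
{'t': 8.45, 'tcp_pos': array([471.79, 153.84,  28.77]), 'tool_rot': array([ 1.  ,  0.07, -0.  , -0.01]), 'force': array([-0.97,  0.1 , -1.38]), 'width': -0.18960220210645992}
```

>>> jog_arm(
  series=[
    [-1, -25, 0, 0, 0, 0, 0.6],
    [-1, 0, 38, 0, -0.4, 0, 0.6],
    [-1, 0, 38, 0, -0.4, 0, 0],
    [-1, 0, 38, 0, 0, 0, 0],
    [-1, 0, 38, 0, 0, 0, 0],
    [-1, 0, 38, 0, 0, 0, 0],
    [-1, 0, 38, 0, 0, 0, 0],
    [-1, 0, 38, 0, 0, 0, 0],
  ],
)

```text
t: 9.25
tcp_pos: [480.4, -117.9, 28.0]
tool_rot: [0.998, 0.061, 0.0, -0.0]
force: [0.6, 1.1, -0.0]
width: -0.3
grasp_force: 0.0
```

>>> jog_arm(
  series=[
    [-1, 9, 0, 0, 0, 0, 0],
    [-1, 6, 0, 0, 0, 0, 0],
    [-1, 4, 0, 0, 0, 0, 0],
    [-1, 4, 0, 0, 0, 0, 0],
    [-1, 4, 0, 0, 0, 0, 0],
    [-1, 4, 0, 0, 0, 0, 0],
    [-1, 3, 0, 0, 0, 0, 0],
    [-1, 0, 0, 0, 0, 0, 0],
  ],
)

```text
t: 10.05
tcp_pos: [514.6, -111.1, 27.7]
tool_rot: [0.998, 0.062, -0.0, -0.001]
force: [0.5, -0.3, -0.7]
width: -0.2
grasp_force: 0.0
```

```bash
python3 -c "
from h import *
look(); show()"
```

```text
t 10.05 tcp [ -45.94 -141.72] 27.718308021421027 F [ 0.46 -0.34 -0.68]
[[-170.  -155.  -125.  -110.   110.   125.   155.   170. ]
 [-108.5   34.5   36.5   33.5  -44.5  -45.5  -46.   -19. ]
 [ -95.5   53.    51.5   51.    42.    42.    40.5   40. ]]
{'t': 10.1, 'tcp_pos': array([ 514.59, -111.05,   27.78]), 'tool_rot': array([ 1.  ,  0.06,  0.  , -0.  ]), 'force': array([-0.38, -0.31, -0.21]), 'width': -0.03144272990624404}
```

>>> jog_arm(
  series=[
    [-1, -30, 0, 0, 0, 0, 0],
    [-1, 0, -41, 0, 0, 0, 0.2],
    [-1, 0, -41, 0, 0, 0, 0.2],
    [-1, 0, -41, 0, 0, 0, 0.2],
    [-1, 0, -41, 0, 0, 0, 0.2],
    [-1, 0, -41, 0, 0, 0, 0],
    [-1, 0, -41, 0, 0, 0, 0],
    [-1, 0, -41, 0, 0, 0, 0],
  ],
)

```text
t: 10.9
tcp_pos: [453.9, 153.6, 28.6]
tool_rot: [0.998, 0.07, -0.001, -0.009]
force: [-0.2, -0.4, -0.9]
width: 0.2
grasp_force: 0.0
```

>>> jog_arm(
  series=[
    [-1, 9, 0, 0, 0, 0, 0],
    [-1, 6, 0, 0, 0, 0, 0],
    [-1, 4, 0, 0, 0, 0, 0],
    [-1, 4, 0, 0, 0, 0, 0],
    [-1, 4, 0, 0, 0, 0, 0],
    [-1, 4, 0, 0, 0, 0, 0],
    [-1, 4, 0, 0, 0, 0, 0],
    [-1, 3, 0, 0, 0, 0, 0],
  ],
)

```text
t: 11.7
tcp_pos: [491.5, 154.7, 27.9]
tool_rot: [0.998, 0.066, -0.002, -0.009]
force: [-5.5, 1.0, 3.2]
width: -0.0
grasp_force: 2.6
```

```bash
python3 -c "
from h import *
look(); show()"
```

```text
t 11.7 tcp [-38.39 124.93] 27.946516866260488 F [-5.49  0.96  3.23]
[[-170.  -155.  -125.  -110.   110.   125.   155.   170. ]
 [  -5.5  -34.   -33.5  -33.    43.     nan   44.    77. ]
 [  53.    53.5   54.    54.5   57.5    nan  109.   111.5]]
{'t': 11.75, 'tcp_pos': array([492.11, 154.78,  27.97]), 'tool_rot': array([ 1.  ,  0.07, -0.  , -0.01]), 'force': array([-2.68,  0.95,  0.56]), 'width': 0.2135550947958405}
```

>>> jog_arm(
  series=[
    [-1, -25, 0, 0, 0, 0, 0.5],
    [-1, 0, 38, 0, -0.5, 0, 0.4],
    [-1, 0, 38, 0, -0.5, 0, 0],
    [-1, 0, 38, 0, 0, 0, 0],
    [-1, 0, 38, 0, 0, 0, 0],
    [-1, 0, 38, 0, 0, 0, 0],
    [-1, 0, 38, 0, 0, 0, 0],
    [-1, 0, 38, 0, 0, 0, 0],
  ],
)

```text
t: 12.55
tcp_pos: [500.4, -116.6, 27.0]
tool_rot: [0.998, 0.06, -0.0, -0.0]
force: [0.7, 0.1, -0.4]
width: -0.2
grasp_force: 0.0
```

>>> jog_arm(
  series=[
    [-1, 8, 0, 0, 0, 0, 0],
    [-1, 5, 0, 0, 0, 0, 0],
    [-1, 4, 0, 0, 0, 0, 0],
    [-1, 4, 0, 0, 0, 0, 0],
    [-1, 4, 0, 0, 0, 0, 0],
    [-1, 4, 0, 0, 0, 0, 0],
    [-1, 3, 0, 0, 0, 0, 0],
    [-1, 0, 0, 0, 0, 0, 0],
  ],
)

```text
t: 13.35
tcp_pos: [532.6, -109.6, 26.9]
tool_rot: [0.998, 0.061, -0.0, -0.001]
force: [0.5, -0.5, -0.5]
width: 0.1
grasp_force: 0.0
```

```bash
python3 -c "
from h import *
look(); show()"
```

```text
t 13.35 tcp [ -27.95 -142.36] 26.90713495952065 F [ 0.49 -0.53 -0.51]
[[-170.  -155.  -125.  -110.   110.   125.   155.   170. ]
 [-128.5 -128.5   54.    52.   -25.   -25.   -26.     2. ]
 [-112.  -117.5   69.    69.    62.    62.    60.5   60. ]]
{'t': 13.4, 'tcp_pos': array([ 532.51, -109.69,   26.94]), 'tool_rot': array([ 1.  ,  0.06, -0.  , -0.  ]), 'force': array([-0.67,  0.1 ,  0.9 ]), 'width': -0.06728359740255245}
```

>>> jog_arm(
  series=[
    [-1, -30, 0, -2, 0, 0, 0],
    [-1, 0, -41, 0, 0, 0, 0.2],
    [-1, 0, -41, 0, 0, 0, 0.2],
    [-1, 0, -41, 0, 0, 0, 0.2],
    [-1, 0, -41, 0, 0, 0, 0.2],
    [-1, 0, -41, 0, 0, 0, 0],
    [-1, 0, -41, 0, 0, 0, 0],
    [-1, 0, -41, 0, 0, 0, 0],
  ],
)

```text
t: 14.2
tcp_pos: [471.9, 155.6, 29.6]
tool_rot: [0.998, 0.069, -0.001, -0.009]
force: [0.2, -0.4, 0.1]
width: -0.1
grasp_force: 0.0
```

>>> jog_arm(
  series=[
    [-1, 9, 0, 0, 0, 0, 0],
    [-1, 6, 0, 0, 0, 0, 0],
    [-1, 4, 0, 0, 0, 0, 0],
    [-1, 4, 0, 0, 0, 0, 0],
    [-1, 4, 0, 0, 0, 0, 0],
    [-1, 4, 0, 0, 0, 0, 0],
    [-1, 4, 0, 0, 0, 0, 0],
    [-1, 2, 0, 0, 0, 0, 0],
  ],
)

```text
t: 15.0
tcp_pos: [508.5, 156.8, 29.0]
tool_rot: [0.998, 0.066, -0.002, -0.008]
force: [-5.9, 0.3, 3.3]
width: 0.3
grasp_force: 2.8
```

```bash
python3 -c "
from h import *
look(); show()"
```

```text
t 15.0 tcp [-21.32 125.04] 28.99889945949612 F [-5.87  0.33  3.34]
[[-170.  -155.  -125.  -110.   110.   125.   155.   170. ]
 [  10.   -16.5  -16.   -15.5   58.     nan   84.    27.5]
 [  70.5   70.5   71.    71.5   75.     nan  129.5   54. ]]
{'t': 15.05, 'tcp_pos': array([508.72, 156.82,  28.99]), 'tool_rot': array([ 1.  ,  0.07, -0.  , -0.01]), 'force': array([-4.2 ,  0.88,  2.61]), 'width': -0.17279968718505698}
```

>>> jog_arm(
  series=[
    [-1, -25, 0, 0, 0, 0, 0.5],
    [-1, 0, 38, 0, -0.5, 0, 0.4],
    [-1, 0, 38, 0, -0.5, 0, 0],
    [-1, 0, 38, 0, 0, 0, 0],
    [-1, 0, 38, 0, 0, 0, 0],
    [-1, 0, 38, 0, 0, 0, 0],
    [-1, 0, 38, 0, 0, 0, 0],
    [-1, 0, 38, 0, 0, 0, 0],
  ],
)

```text
t: 15.85
tcp_pos: [517.3, -114.5, 28.2]
tool_rot: [0.998, 0.06, -0.0, 0.0]
force: [0.2, 0.5, -0.4]
width: 0.0
grasp_force: 0.0
```

>>> jog_arm(
  series=[
    [-1, 8, 0, 0, 0, 0, 0],
    [-1, 5, 0, 0, 0, 0, 0],
    [-1, 4, 0, 0, 0, 0, 0],
    [-1, 4, 0, 0, 0, 0, 0],
    [-1, 3, 0, 0, 0, 0, 0],
    [-1, 3, 0, 0, 0, 0, 0],
    [-1, 2, 0, 0, 0, 0, 0],
    [-1, 0, 0, 0, 0, 0, 0],
  ],
)

```text
t: 16.65
tcp_pos: [546.2, -108.1, 28.0]
tool_rot: [0.998, 0.061, -0.001, -0.0]
force: [-0.3, 1.6, 0.1]
width: -0.2
grasp_force: 0.3
```

```bash
python3 -c "
from h import *
look(); show()"
```

```text
t 16.65 tcp [ -14.21 -142.41] 28.04562447928319 F [-0.31  1.63  0.15]
[[-170.  -155.  -125.  -110.   110.   125.   155.   170. ]
 [  62.  -105.5   67.    66.5   -8.5   -9.    -9.5   20. ]
 [  75.5 -101.5   82.    82.    77.5   77.    76.5   77. ]]
{'t': 16.7, 'tcp_pos': array([ 546.23, -108.19,   28.11]), 'tool_rot': array([ 1.  ,  0.06, -0.  , -0.  ]), 'force': array([-0.22,  0.29, -0.39]), 'width': 0.16415750766928788}
```

>>> jog_arm(
  series=[
    [-1, -30, 0, -2, 0, 0, 0],
    [-1, 0, -41, 0, 0, 0, 0.2],
    [-1, 0, -41, 0, 0, 0, 0.2],
    [-1, 0, -41, 0, 0, 0, 0.2],
    [-1, 0, -41, 0, 0, 0, 0.2],
    [-1, 0, -41, 0, 0, 0, 0],
    [-1, 0, -41, 0, 0, 0, 0],
    [-1, 0, -41, 0, 0, 0, 0],
  ],
)

```text
t: 17.5
tcp_pos: [485.9, 157.3, 30.6]
tool_rot: [0.998, 0.07, -0.001, -0.008]
force: [-0.7, 0.5, -0.0]
width: -0.0
grasp_force: 0.0
```

>>> jog_arm(
  series=[
    [-1, 9, 0, 0, 0, 0, 0],
    [-1, 6, 0, 0, 0, 0, 0],
    [-1, 4, 0, 0, 0, 0, 0],
    [-1, 3, 0, 0, 0, 0, 0],
    [-1, 3, 0, 0, 0, 0, 0],
    [-1, 3, 0, 0, 0, 0, 0],
    [-1, 3, 0, 0, 0, 0, 0],
    [-1, 2, 0, 0, 0, 0, 0],
  ],
)

```text
t: 18.3
tcp_pos: [517.5, 158.1, 30.0]
tool_rot: [0.998, 0.067, -0.003, -0.008]
force: [-13.7, -1.6, 8.5]
width: -0.1
grasp_force: 7.0
```

```bash
python3 -c "
from h import *
look(); show()"
```

```text
t 18.3 tcp [-12.18 125.36] 29.960601809038135 F [-13.69  -1.6    8.49]
[[-170.  -155.  -125.  -110.   110.   125.   155.   170. ]
 [  -3.    -3.5   -3.    -3.    54.     nan  114.5   31. ]
 [  84.    83.    83.5   57.    84.     nan  129.5   86. ]]
{'t': 18.35, 'tcp_pos': array([517.47, 158.1 ,  29.93]), 'tool_rot': array([ 1.  ,  0.07, -0.  , -0.01]), 'force': array([-7.41,  0.18,  3.92]), 'width': 0.06617020386118894}
```

>>> jog_arm(
  series=[
    [-1, -25, 0, 0, 0, 0, 0.5],
    [-1, 0, 38, 0, -0.5, 0, 0.4],
    [-1, 0, 38, 0, -0.5, 0, 0],
    [-1, 0, 38, 0, 0, 0, 0],
    [-1, 0, 38, 0, 0, 0, 0],
    [-1, 0, 38, 0, 0, 0, 0],
    [-1, 0, 38, 0, 0, 0, 0],
    [-1, 0, 38, 0, 0, 0, 0],
  ],
)

```text
t: 19.15
tcp_pos: [527.2, -113.1, 29.5]
tool_rot: [0.998, 0.061, -0.001, 0.0]
force: [0.8, 0.3, -1.0]
width: -0.2
grasp_force: 0.0
```

>>> jog_arm(
  series=[
    [-1, 9, 0, 0, 0, 0, 0],
    [-1, 6, 0, 0, 0, 0, 0],
    [-1, 3, 0, 0, 0, 0, 0],
    [-1, 2, 0, 0, 0, 0, 0],
    [-1, 2, 0, 0, 0, 0, 0],
    [-1, 1, 0, 0, 0, 0, 0],
    [-1, 0, 0, 0, 0, 0, 0],
    [-1, 0, 0, 0, 0, 0, 0],
  ],
)

```text
t: 19.95
tcp_pos: [549.7, -107.4, 29.3]
tool_rot: [0.998, 0.061, -0.001, -0.0]
force: [-3.6, 1.6, -0.2]
width: 0.0
grasp_force: 1.3
```

```bash
python3 -c "
from h import *
look(); show()"
```

```text
t 19.95 tcp [ -10.7  -142.13] 29.25742176254737 F [-3.6   1.61 -0.21]
[[-170.  -155.  -125.  -110.   110.   125.   155.   170. ]
 [  69.5    nan   71.    70.    -0.5   -1.     0.    28.5]
 [  83.5    nan   86.    86.    84.5   85.    84.    85. ]]
{'t': 20.0, 'tcp_pos': array([ 549.73, -107.53,   29.27]), 'tool_rot': array([ 1.  ,  0.06, -0.  , -0.  ]), 'force': array([-2.33,  0.48, -0.93]), 'width': -0.14862571271032318}
```

>>> jog_arm(
  series=[
    [-1, 0.5, 0, 0, 0, 0, 0],
    [-1, 0, 0, 0, 0, 0, 0],
    [-1, 0.5, 0, 0, 0, 0, 0],
    [-1, 0, 0, 0, 0, 0, 0],
    [-1, 0.5, 0, 0, 0, 0, 0],
    [-1, 0, 0, 0, 0, 0, 0],
    [-1, 0, 0, 0, 0, 0, 0],
    [-1, 0, 0, 0, 0, 0, 0],
  ],
)

```text
t: 20.8
tcp_pos: [549.7, -107.6, 29.2]
tool_rot: [0.998, 0.061, -0.003, 0.0]
force: [-10.1, 1.2, 4.8]
width: -0.3
grasp_force: 5.2
```

```bash
python3 -c "
from h import *
f=look(); show(); cv2.imwrite('pics/top1.png',cv2.resize(f['pixels'][100:300,100:390,::-1],None,fx=2.7,fy=2.7,interpolation=2))
f=grab_frame('scene'); cv2.imwrite('pics/scene1.png',cv2.resize(f['pixels'][100:340,80:430,::-1],None,fx=2.2,fy=2.2,interpolation=2))"
```

```text
t 20.8 tcp [ -10.7  -142.27] 29.244640883061845 F [-10.13   1.23   4.79]
[[-170.  -155.  -125.  -110.   110.   125.   155.   170. ]
 [  71.5    nan   71.5   70.    -0.5   -1.     0.    28.5]
 [  85.     nan   86.    86.    84.5   85.    84.    85. ]]
{'t': 20.85, 'tcp_pos': array([ 549.72, -107.57,   29.23]), 'tool_rot': array([ 1.  ,  0.06, -0.  ,  0.  ]), 'force': array([-10.74,   1.65,   5.21]), 'width': 0.1261982603753877}
```

View pics/scene1.png

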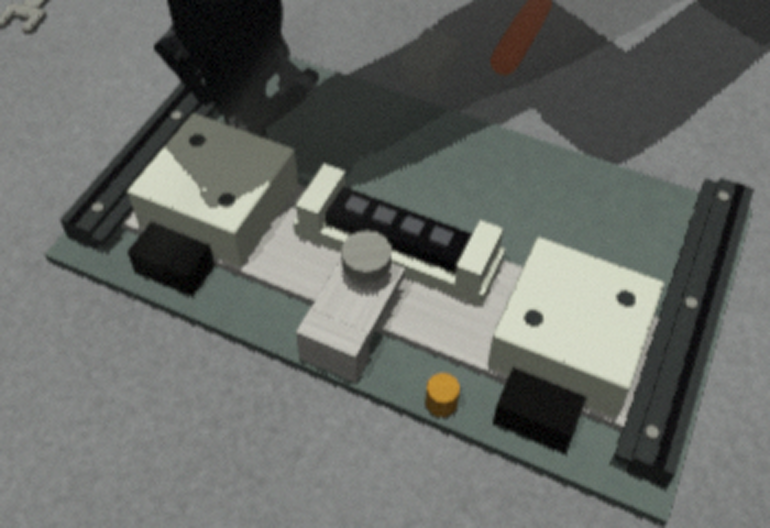

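View pics/top1.png

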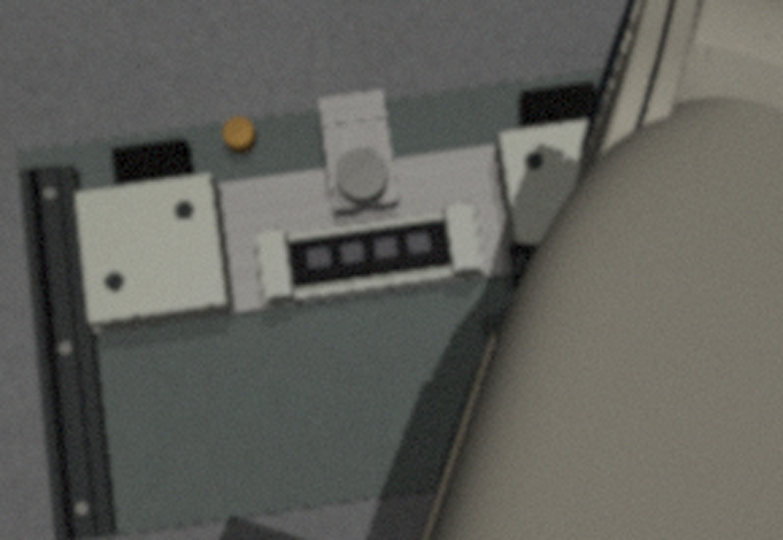

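The pictures show the carriage against both stops: the left stop is at (540,400) and the right at (170,255) in the scene crop. The right end held against 10 N without moving. I'll check the left end, then bed it.

>>> jog_arm(
  series=[
    [-1, -30, 0, 0, 0, 0, 0],
    [-1, 0, -41, 0, 0, 0, 0.2],
    [-1, 0, -41, 0, 0, 0, 0.2],
    [-1, 0, -41, 0, 0, 0, 0.2],
    [-1, 0, -41, 0, 0, 0, 0.2],
    [-1, 0, -41, 0, 0, 0, 0],
    [-1, 0, -41, 0, 0, 0, 0],
    [-1, 0, -41, 0, 0, 0, 0],
  ],
)

```text
t: 21.7
tcp_pos: [491.9, 157.9, 29.7]
tool_rot: [0.998, 0.07, -0.001, -0.007]
force: [-0.3, -0.6, -0.2]
width: -0.0
grasp_force: 0.0
```

>>> jog_arm(
  series=[
    [-1, 9, 0, 0, 0, 0, 0],
    [-1, 7, 0, 0, 0, 0, 0],
    [-1, 5, 0, 0, 0, 0, 0],
    [-1, 2, 0, 0, 0, 0, 0],
    [-1, 2, 0, 0, 0, 0, 0],
    [-1, 1, 0, 0, 0, 0, 0],
    [-1, 1, 0, 0, 0, 0, 0],
    [-1, 0, 0, 0, 0, 0, 0],
  ],
)

```text
t: 22.5
tcp_pos: [517.8, 158.0, 29.0]
tool_rot: [0.998, 0.067, -0.002, -0.007]
force: [-3.7, -4.1, 2.3]
width: 0.1
grasp_force: 2.0
```

```bash
python3 -c "
from h import *
look(); show()"
```

```text
t 22.5 tcp [-11.87 125.2 ] 29.014396708122494 F [-3.73 -4.13  2.28]
[[-170.  -155.  -125.  -110.   110.   125.   155.   170. ]
 [   0.     0.     0.     0.    53.5    nan  116.5   29.5]
 [  87.5   86.5   86.5   58.5   85.     nan  129.5   86.5]]
{'t': 22.55, 'tcp_pos': array([517.86, 158.07,  29.01]), 'tool_rot': array([ 1.  ,  0.07, -0.  , -0.01]), 'force': array([-3.74, -3.99,  1.91]), 'width': -0.40872973997880707}
```

>>> jog_arm(
  series=[
    [-1, 0.5, 0, 0, 0, 0, 0],
    [-1, 0, 0, 0, 0, 0, 0],
    [-1, 0.5, 0, 0, 0, 0, 0],
    [-1, 0, 0, 0, 0, 0, 0],
    [-1, 0.3, 0, 0, 0, 0, 0],
    [-1, 0, 0, 0, 0, 0, 0],
    [-1, 0, 0, 0, 0, 0, 0],
    [-1, 0, 0, 0, 0, 0, 0],
  ],
)

```text
t: 23.35
tcp_pos: [517.8, 158.1, 29.0]
tool_rot: [0.998, 0.067, -0.003, -0.006]
force: [-9.9, -4.7, 6.8]
width: -0.3
grasp_force: 5.0
```

>>> jog_arm(
  series=[
    [-1, 0.3, 0, 0, 0, 0, 0],
    [-1, 0, 0, 0, 0, 0, 0],
    [-1, 0, 0, 0, 0, 0, 0],
    [-1, 0, 0, 0, 0, 0, 0],
    [-1, 0, 0, 0, 0, 0, 0],
    [-1, 0, 0, 0, 0, 0, 0],
    [-1, 0, 0, 0, 0, 0, 0],
    [-1, 0, 0, 0, 0, 0, 0],
  ],
)

```text
t: 24.15
tcp_pos: [517.8, 158.1, 29.0]
tool_rot: [0.998, 0.067, -0.004, -0.006]
force: [-11.2, -5.8, 6.6]
width: 0.0
grasp_force: 5.7
```

>>> jog_arm(
  series=[
    [-1, -5, 0, 0, 0, 0, 0],
    [-1, -25, 0, 0, -0.3, 0, 0.5],
    [-1, -8, 0, -20, -0.3, 0, 0.5],
    [-1, 0, 0, -45, -0.3, 0, 0],
    [-1, 0, 0, -45, 0, 0, 0],
    [-1, 0, 0, -20, 0, 0, 0],
    [-1, 0, 0, 0, 0, 0, 0],
    [-1, 0, 0, 0, 0, 0, 0],
  ],
)

```text
t: 24.95
tcp_pos: [483.9, 146.6, 159.2]
tool_rot: [0.998, 0.064, -0.001, -0.002]
force: [0.1, 0.1, -0.1]
width: 0.2
grasp_force: 0.0
```

```bash
python3 -c "
from h import *
f=look(); show()
cv2.imwrite('pics/top2.png',cv2.resize(f['pixels'][100:300,100:390,::-1],None,fx=2.7,fy=2.7,interpolation=2))"
```

```text
t 24.95 tcp [-46.88 117.74] 159.23205386723615 F [ 0.11  0.05 -0.09]
[[-170.  -155.  -125.  -110.   110.   125.   155.   170. ]
 [   0.    -0.5   -0.5   -0.5   26.    26.5    nan    nan]
 [  88.    86.5   86.5   59.    85.5   85.5    nan    nan]]
{'t': 25.0, 'tcp_pos': array([483.44, 146.48, 158.47]), 'tool_rot': array([ 1.  ,  0.06, -0.  , -0.  ]), 'force': array([-1.37,  0.25, -0.35]), 'width': 0.03546731829442546}
```

View pics/top2.png

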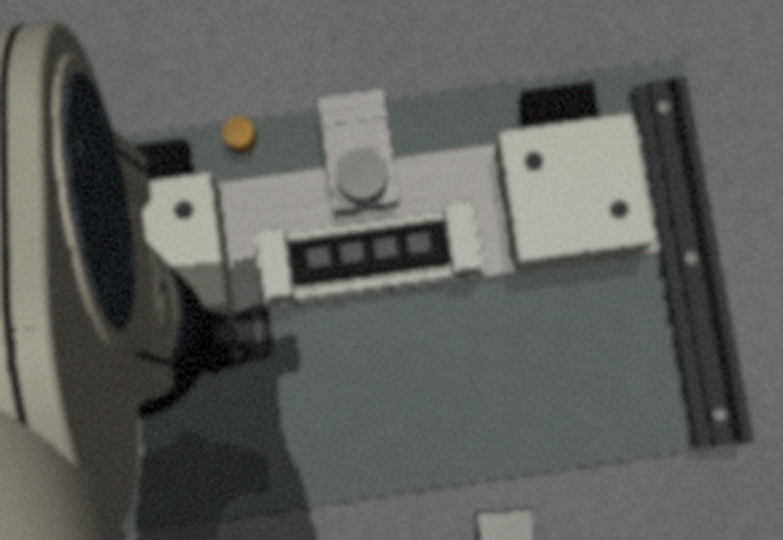

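Everything is square on the stops; the knob is at crop (362,174), world ≈ (611, 42). I'll move above it.

>>> jog_arm(
  series=[
    [-1, 0, 0, 0, 0, 0, 0.7],
    [-1, 29, 29, 0, 0, 0, 0],
    [-1, 29, 30, 0, 0, 0, 0],
    [-1, 28, 30, 0, 0, 0, 0],
    [-1, 28, 29, 0, 0, 0, 0],
    [-1, 0, 0, 30, 0, 0, 0],
    [-1, 0, 0, 30, 0, 0, 0],
    [-1, 0, 0, 0, 0, 0, 0],
  ],
)

```text
t: 25.8
tcp_pos: [608.6, 39.7, 93.2]
tool_rot: [0.998, 0.059, -0.006, -0.003]
force: [-2.5, 0.3, -0.3]
width: 0.0
grasp_force: 0.0
```

```bash
python3 -c "
from h import *
f=look(); show()
f=grab_frame('scene'); cv2.imwrite('pics/scene2.png',cv2.resize(f['pixels'][80:340,80:430,::-1],None,fx=2.2,fy=2.2,interpolation=2))
g=f['pixels']
P=np.array([611,42,72.])@f['R'].T+f['t'];q=f['camera_matrix']@P;print((q[:2]/q[2]-[80,80])*2.2)
"
```

```text
t 25.8 tcp [64.69 -2.72] 93.1843973350452 F [-2.47  0.3  -0.34]
[[-170.  -155.  -125.  -110.   110.   125.   155.   170. ]
 [   1.5    1.5    1.     1.     nan    nan    nan    nan]
 [  86.    85.5   85.5   57.5    nan    nan    nan    nan]]
{'t': 25.85, 'tcp_pos': array([609.65,  39.9 ,  95.85]), 'tool_rot': array([ 1.  ,  0.06, -0.  , -0.  ]), 'force': array([ 0.06, -0.55,  0.91]), 'width': 0.001907933757452892}
[364.88 290.1 ]
```

View pics/scene2.png

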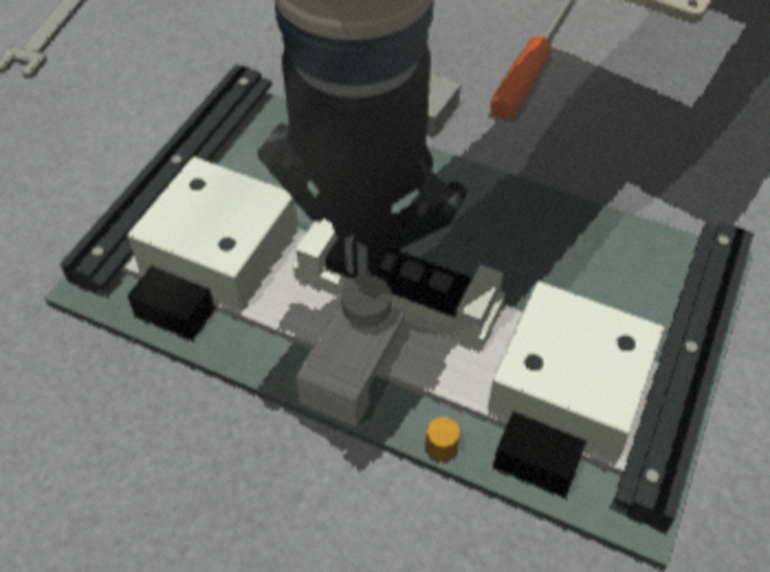

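The tip is just over the knob at (366,292), and its projection at (365,290) agrees. Pressing down.

>>> jog_arm(
  series=[
    [-1, 1.5, -2, 8, 0, 0, 0],
    [-1, 0, 0, 8, 0, 0, 0],
    [-1, 0, 0, 3, 0, 0, 0],
    [-1, 0, 0, 2, 0, 0, 0],
    [-1, 0, 0, 2, 0, 0, 0],
    [-1, 0, 0, 2, 0, 0, 0],
    [-1, 0, 0, 1, 0, 0, 0],
    [-1, 0, 0, 0, 0, 0, 0],
  ],
)

```text
t: 26.7
tcp_pos: [612.3, 42.4, 72.3]
tool_rot: [0.998, 0.06, -0.001, -0.003]
force: [-0.2, -0.1, 0.3]
width: -0.3
grasp_force: 0.0
```

>>> jog_arm(
  series=[
    [-1, 0, 0, 2, 0, 0, 0],
    [-1, 0, 0, 2, 0, 0, 0],
    [-1, 0, 0, 2, 0, 0, 0],
    [-1, 0, 0, 1, 0, 0, 0],
    [-1, 0, 0, 1, 0, 0, 0],
    [-1, 0, 0, 0, 0, 0, 0],
    [-1, 0, 0, 0, 0, 0, 0],
    [-1, 0, 0, 0, 0, 0, 0],
  ],
)

```text
t: 27.5
tcp_pos: [612.4, 42.4, 64.2]
tool_rot: [0.998, 0.06, -0.001, -0.003]
force: [1.5, 0.3, 0.6]
width: -0.3
grasp_force: 0.5
```

>>> jog_arm(
  series=[
    [-1, 0, 0, 1, 0, 0, 0],
    [-1, 0, 0, 1, 0, 0, 0],
    [-1, 0, 0, 1, 0, 0, 0],
    [-1, 0, 0, 1, 0, 0, 0],
    [-1, 0, 0, 0.5, 0, 0, 0],
    [-1, 0, 0, 0.5, 0, 0, 0],
    [-1, 0, 0, 0, 0, 0, 0],
    [-1, 0, 0, 0, 0, 0, 0],
  ],
)

```text
t: 28.3
tcp_pos: [612.4, 42.4, 60.0]
tool_rot: [0.998, 0.06, -0.001, -0.003]
force: [-1.4, -1.8, 9.6]
width: -0.1
grasp_force: 4.7
```

>>> jog_arm(
  series=[
    [-1, 0, 0, 0.4, 0, 0, 0],
    [-1, 0, 0, 0.3, 0, 0, 0],
    [-1, 0, 0, 0, 0, 0, 0],
    [-1, 0, 0, 0, 0, 0, 0],
    [-1, 0, 0, -5, 0, 0, 0],
    [-1, 0, 0, -20, 0, 0, 0],
    [-1, 0, 0, -40, 0, 0, 0],
    [-1, 0, 0, -40, 0, 0, 0],
  ],
)

```text
t: 29.1
tcp_pos: [611.8, 42.0, 163.8]
tool_rot: [0.998, 0.06, -0.003, -0.003]
force: [0.5, 0.5, -0.7]
width: -0.1
grasp_force: 0.0
```

>>> jog_arm(
  series=[
    [-1, -25, 35, -5, 0, 0, 0],
    [-1, -25, 35, 0, 0, 0, 0],
    [-1, -25, 35, 0, 0, 0, 0],
    [-1, -25, 35, 0, 0, 0, 0],
    [-1, -25, 35, 0, 0, 0, 0],
    [-1, -25, 35, 0, 0, 0, 0],
    [-1, -25, 35, 0, 0, 0, 0],
    [-1, 0, 0, 0, 0, 0, 0],
  ],
)

```text
t: 29.9
tcp_pos: [465.9, -225.7, 167.2]
tool_rot: [0.998, 0.057, -0.002, -0.003]
force: [-0.4, 0.7, 0.2]
width: 0.2
grasp_force: 0.0
```

```bash
python3 -c "
from h import *
f=look(); show()
f=grab_frame('scene'); cv2.imwrite('pics/scene3.png',cv2.resize(f['pixels'][80:340,80:430,::-1],None,fx=2.2,fy=2.2,interpolation=2))
"
```

```text
t 29.9 tcp [-107.53 -250.  ] 167.24425418467396 F [-0.38  0.72  0.16]
[[-170.  -155.  -125.  -110.   110.   125.   155.   170. ]
 [   0.    -0.5   -0.5   -0.5   -0.5   -1.5   -1.    28.5]
 [  88.    86.5   87.    59.    85.5   85.5   85.5   86.5]]
{'t': 29.95, 'tcp_pos': array([ 466.77, -223.98,  167.29]), 'tool_rot': array([ 1.  ,  0.06, -0.  , -0.  ]), 'force': array([ 0.74,  0.57, -0.53]), 'width': 0.032887533496668654}
```

View pics/scene3.png

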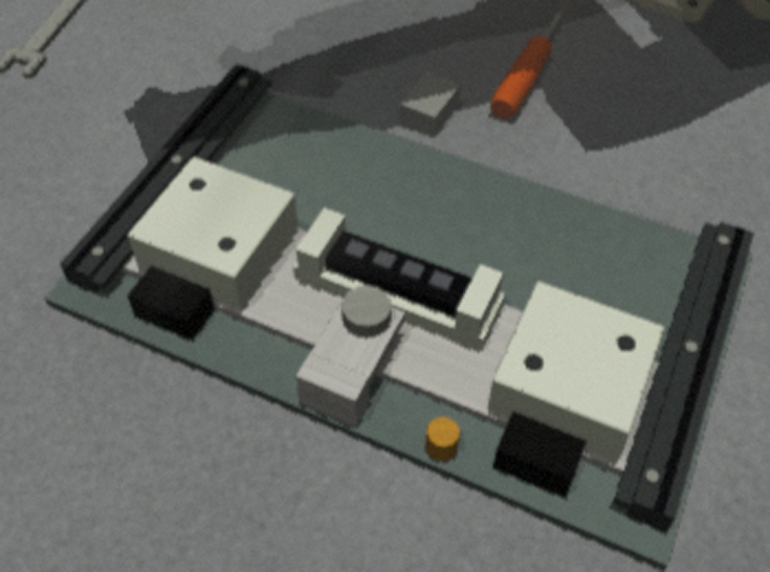

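The knob is down on the bridge at (366,307), against 292 when up. The carriage is square at both stops, and the loose parts are where they were.

```bash
python3 -c "
from station import robot
print(robot.job_done())"
```

```text
the job is handed in; nothing more can be done
None
```

The carriage is home and square at both rear stops, was bedded with a push of about 12 N on the left block, and is locked by the fully pressed pin; the arm is clear, the loose parts are unmoved, and the job was handed in at about 30 s (highest force read during pushing was about 16 N, checked only at the end of each move).

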